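# Lock the flower-mirror wheel at its front station

### The arm

A 6-joint arm with a two-finger parallel gripper is mounted at the origin on the work surface. World frame = base frame: x ahead of the robot, y to its left, z up, the work surface at z = 0. Lengths are in mm, angles in rad, forces in N, time in s.
With the tool pointing down it reaches from about 350 to 875 mm from the base axis. Payload 4.2 kg.
Tool frame: the origin (TCP) lies at the very end of the fingers, on their centre line; the grasp point (between the pads) lies 19 mm behind it; z points along the fingers, y is the line along which they close (so a half turn about z gives the same grasp; the last joint's range is limited). The gripper opens to 85 mm and grips with 20 to 120 N. Pads are 22 mm wide; open, the fingers measure 114 mm over their backs; the gripper's body (76 mm by 85 mm) begins 54 mm behind the grasp point. The pads swing forward as they close: fully open they stand 13 mm farther back than shut.
Start: joints at [1.587, 0.385, 0.008, 0, -1.194, -0.259], TCP at [150.232, 606.654, 231.312] pointing down, gripper open.
Joint ranges: [-3.14, 3.14], [-1.21, 2.06], [-1.07, 1.41], [-3.16, 2.05], [-2.99, -0.16], [-3.1, 3.1]. Speed limits (rad/s): [2.79, 2.79, 3.14, 3.14, 3.14, 3.14].

### API

Orientations are given as a unit quaternion [x, y, z, w].
In Python, from bench import arm, optics gives the robot as it stands. The module is installed in compiled form; this text tells all that it offers.
- The arm moves only by the tool step_arm, never from a script. Its argument "motion" is a list of rows, each an object with "dr": the turn, a rotation vector about the tool's x, y, z in units of 8 degrees (1.0 is 8 degrees), a list of three; "slide": the shift along the tool's x, y, z in mm, a list of three; "jaw": the finger opening in mm, from 0 to 85.4. A call has exactly 8 rows; each row is the pose to reach, as a shift and turn from the pose commanded when the call began, along the tool's axes at that moment; what a row does not reach only later rows make up. A row lasts 1/8 s, in which the tool goes at most 62.5 mm and 10.7 degrees, less where a joint would pass 70% of its speed; a pose out of reach is approached as far as the arm can. A call with a gripper value outside its range is refused whole. The fingers move at their own pace and stop on an object; the grip force is fixed at half the most. Time passes only in rows, so rows that repeat a pose let the fingers close, or fill a call up. It gives the time, the measured TCP pose, the force, the opening and the grip force at its end, in the units of the state.
- arm.read_state(): the state, without advancing time (a new reading comes with each control period).
- optics.get_image(name): name is "side" or "top" or "wrist"; returns the picture (420x560x3 uint8, blue, green, red); there is no depth.
- optics.camera_info(name): a dict with "camera_matrix" (3x3 intrinsics, pixels), "view" (4x4, takes a point from world to camera coordinates); the wrist camera has in their place "T_tool_cam" (4x4, takes a point from camera to tool coordinates, whose origin is the TCP and whose axes are the flange's). Camera axes: x right, y up, looking along -z (the intrinsics and any distortion apply to the point x, -y, -z); pixel columns grow to the right and rows downward; lengths in mm; the calibration is good to about 2 mm. A picture is of the moment at which its call begins: read the wrist's pose just before it. camera_info takes no time and is no camera call.
- arm.job_done(): hands the job in; it is judged then, once.
The state is a dict: "clock": time; "joints": joint angles; "joint_vel": joint speeds; "joint_efforts": joint torques, N m; "position": TCP position; "ee_rot": TCP orientation; "contact_force": force on the tool from outside, world axes, zero at the start; "wrist_torque": the same for the moment, N m; "gripper_width": finger opening in mm; "grasp_force": force on a finger pad.
Only numpy, scipy, OpenCV 4.12 (cv2) and the standard library are available. Lean on these libraries where they do the work, as an engineer would, in place of code of your own. Each camera call takes 0.05 s, during which the arm holds its last target. There are 200 camera calls.

### The job

Turn the tilted wheel so that the dried-flower crescent on its mirror lies at the low front edge, in the middle, and lock it there: pull the plunger's handle out of its rest notch, turn it to its other stop and let it spring down so that its pin drops fully home in the index hole nearest to that position. Do not press on the mirror glass or the flowers, and leave everything else on the table where it is.

Things in the scene. Friction and masses are not known exactly. Their poses are not given: they have to be found in the camera images.
- stand: the machine: a grey cast base plate (270 x 200 x 14 mm, fixed to the table) with two cheeks that carry a turntable tilted 30 degrees towards the robot. Origin: under the wheel's centre, on the table; x points to the machine's back (uphill side), y to its left, z up. Tilt and base do not move.
- head: the fixed tilted part that carries the wheel and the plunger's bracket. Origin: wheel's centre on the wheel's flat top face, 150 mm above the table. z is the wheel's axis (30 degrees from vertical, leaning to the front), x points uphill along the wheel's face, y to the left. 'Head angles' below are about this z, from x towards y (anticlockwise seen from above)
- wheel: round plywood platter, 241 mm across, with posts and mirror, set flush in an aluminium index plate 304 mm across and turning with it; some drag (3 to 5 N at a post, up to 12 N while the pin rides on the plate), stays where it is left. Origin and z as the head's; at the wanted station x and y lie along the head's to within 4 degrees. It starts up to 100 degrees either way from there
- mirror: round mirror, 207 mm across, 5 mm thick, with its flowers fixed on the wheel; same frame as the wheel. Flowers included it rises at most 22 mm above the plate
- spray (a point): middle of the dried-flower crescent on the mirror, 80 mm from the axis, at 180 degrees in the wheel's frame; the crescent spans about 33 degrees to either side. At the wanted station this is at head angle 180: lowest, on the robot's side
- post_a (a point): top of a rubber-sleeved post fixed square to the wheel: 16 mm across, 60 mm high above the wheel's face, 112 mm from the axis, at 45 degrees in the wheel's frame (far from the flowers). The four posts hold the mirror's edge and are the handholds for turning the wheel
- post_b (a point): top of the same kind of post at 135 degrees in the wheel's frame, beside one end of the flowers
- post_c (a point): top of the same kind of post at 225 degrees in the wheel's frame, beside the other end of the flowers
- post_d (a point): top of the same kind of post at 315 degrees in the wheel's frame, far from the flowers
- handle: black T handle of the plunger, over the wheel's rim at head angle -90, 138 mm from the axis: a bar 46 mm long (its x), 14 thick (y), 24 high (z, the wheel's axis); origin at the bar's middle. It slides along z, sprung downwards (6 to 12 N), and turns about z. Origin's z in the head's frame: 56 mm pin home, 63 pin riding on the plate, 66 parked in the rest notch (the start), 76 fully pulled
- sleeve_top (a point): centre of the top of the plunger's fixed sleeve (33 mm across), 41.5 mm above the wheel's plate. A cross key under the bar rests in a 5 mm deep notch here. Lifted clear (handle origin at 71 mm or more) the bar turns freely from parked, head angle about -10, clockwise seen from above by 80 degrees to a stop at head angle -90, over the deep slot. Not lifted, it cannot turn
- pin_tip (a point): lower end of the pin, 63 mm below the handle's origin; 10 mm across. The index plate has six 12 mm holes, 60 degrees apart, 138 mm from the axis, nominally at 30, 90 .. in the wheel's frame, but the platter was clamped on by eye: all six lie up to 4 degrees (0.07 rad) off that. The pin drops in only if within 1.5 mm of a hole; else it rides on the plate until a hole is turned under it
- flower_jar: bystander: glass jar of dried stems, 68 mm across, loose
- glue: bystander: white glue bottle, 38 mm across, 120 mm high, loose
- brush: bystander: brush lying on the table in front of the machine, 190 mm long, loose
- scissors: bystander: scissors lying flat, about 160 mm long, loose
- bowl: bystander: white bowl, 150 mm across, loose
- tumbler: bystander: drinking glass, 68 mm across, loose
- varnish: bystander: amber jar, 64 mm across, loose

How it is judged (in metres and radians):
On the way, in this order (a step that is already met when the one before it is completed fails the run):
1. the handle is pulled out of its rest notch (z of handle in the frame of head above 0.07 m), for 0.05 s.
2. the handle is turned and let down into its deep slot (z of handle in the frame of head below 0.0645 m), for 0.1 s.
At the end, for the whole second after the job is handed in: The pin is home in the index hole (the handle's origin less than 58.5 mm above the wheel's face, 2.5 mm from fully home), the flower crescent is at the low front (its middle at least 77 mm downhill of the axis, which only the right one of the six stations gives) and the wheel is at rest (z of handle in the frame of head below 0.0585 m and x of spray in the frame of head below -0.077 m and angular speed of wheel below 0.05 rad/s); the robot touches nothing.
It fails at once if the mirror or its flowers are pressed (over 4 N) (contact force between mirror and the fingers above 4 N or contact force between mirror and the arm above 4 N).
It fails at once if a bystander is moved by more than 3 cm (distance of any of flower_jar, glue, brush, scissors, bowl, tumbler, varnish from where it was at the start of the episode above 0.03 m).
It also fails if it takes over 64 s, if anything falls off the work surface, if the arm or the gripper's body presses on something with over 40 N, if the wrist force passes 120 N, or if a joint passes its speed limit or range.

## Working session

There is one attempt and no reset: what is moved stays moved. The work goes in short steps, Python scripts to look and compute and a tool call to move; the robot and the scene stay as the last step left them, time stands still between calls to the robot, and variables do not carry over. Pictures are saved under pics/ and viewed, at most 10 in all, crops included, and the job is handed in when it is done.

Besides the shell and the picture viewer there is one more tool, called after "Emit:" in YAML: its name, and indented under it one key for each argument. step_arm: Moves the arm, as the interface text tells. Its arguments: {"type":"object","properties":{"motion":{"type":"array","items":{"type":"object","properties":{"dr":{"type":"array","items":{"type":"number"}},"slide":{"type":"array","items":{"type":"number"}},"jaw":{"type":"number"}}}}},"required":["motion"]}

```bash
mkdir -p pics
python3 - <<'E'
from bench import arm, optics
import cv2, numpy as np
for n in("top","side"):
    cv2.imwrite(f"pics/{n}0.png",optics.get_image(n)); i=optics.camera_info(n); print(n,{k:np.round(v,3).tolist() if not isinstance(v,str) else v for k,v in i.items()})
print(optics.camera_info("wrist"))
print(arm.read_state())
E
```

```text
top {'camera_matrix': [[403.369, 0.0, 281.138], [0.0, 403.369, 203.743], [0.0, 0.0, 1.0]], 'view': [[0.011, -1.0, -0.015, 53.038], [0.997, 0.01, 0.073, -600.1], [-0.073, -0.016, 0.997, -1350.863], [0.0, 0.0, 0.0, 1.0]]}
side {'camera_matrix': [[412.923, 0.0, 281.212], [0.0, 412.923, 207.987], [0.0, 0.0, 1.0]], 'view': [[0.969, -0.245, 0.026, -551.349], [0.104, 0.502, 0.858, -236.226], [-0.223, -0.829, 0.512, -1118.407], [0.0, 0.0, 0.0, 1.0]]}
{'camera_matrix': array([[332.61651329,   0.        , 277.08405905],
       [  0.        , 332.61651329, 209.41979731],
       [  0.        ,   0.        ,   1.        ]]), 'T_tool_cam': array([[-4.66117815e-04,  9.58535525e-01,  2.84972683e-01,
         7.21110099e+01],
       [ 9.99999890e-01,  4.62269607e-04,  8.07653675e-05,
         6.76539337e-01],
       [-5.43177363e-05,  2.84972689e-01, -9.58535635e-01,
        -1.43158602e+02],
       [ 0.00000000e+00,  0.00000000e+00,  0.00000000e+00,
         1.00000000e+00]])}
{'clock': 0.1, 'joints': array([ 1.58659091e+00,  3.85510778e-01,  6.80743825e-03, -4.17319452e-04,
       -1.19400005e+00, -2.58606823e-01]), 'joint_vel': array([-0.00142756, -0.00242545,  0.00149118,  0.00120783,  0.00061888,
       -0.00063758]), 'joint_efforts': array([ 1.17429645e-03, -3.93320346e+01,  1.88930207e+01,  4.19803306e+00,
       -2.58573637e-03,  6.76702214e-06]), 'position': array([150.12909586, 606.18838882, 230.33239768]), 'ee_rot': array([ 9.92629531e-01, -1.21184432e-01, -6.17111374e-05,  9.71095316e-04]), 'contact_force': array([-0.39224499, -0.02363215, -0.4287833 ]), 'wrist_torque': array([ 0.00765027, -0.03280119,  0.0225003 ]), 'grasp_force': 0.0, 'gripper_width': 85.06936272481573}
```

View pics/top0.png

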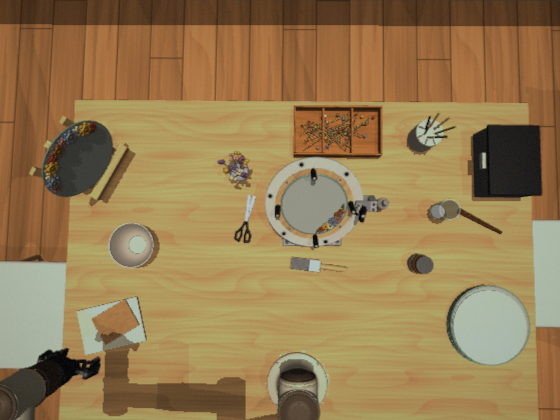

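View pics/side0.png

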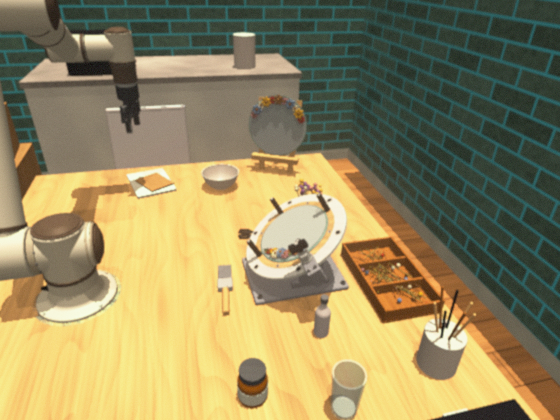

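Run:
```python
import cv2,numpy as np
t=cv2.imread("pics/top0.png")[145:285,230:410]; s=cv2.imread("pics/side0.png")[175:335,215:365]
t=cv2.resize(t,None,fx=4.4,fy=4.2,interpolation=2); s=cv2.resize(s,None,fx=5,fy=3.7,interpolation=2)
cv2.imwrite("pics/tc.png",t);cv2.imwrite("pics/sc.png",s)
```

```text
(no output)
```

View pics/tc.png

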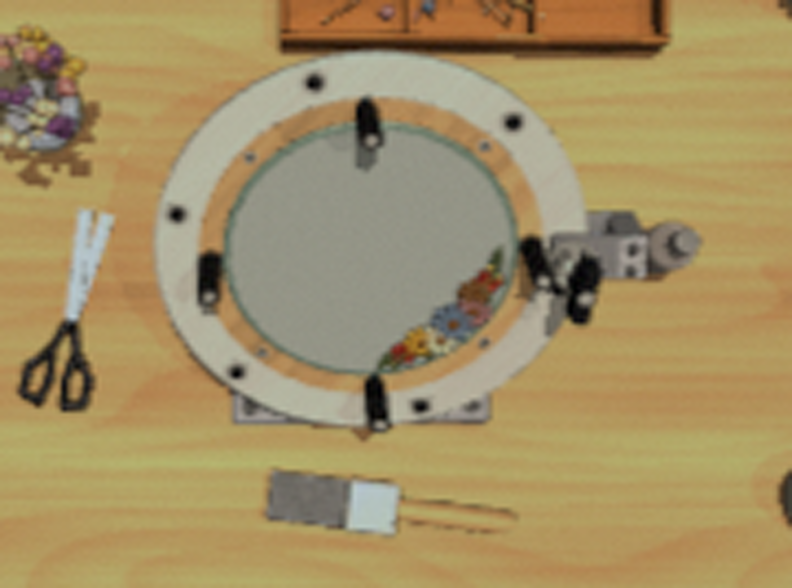

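View pics/sc.png

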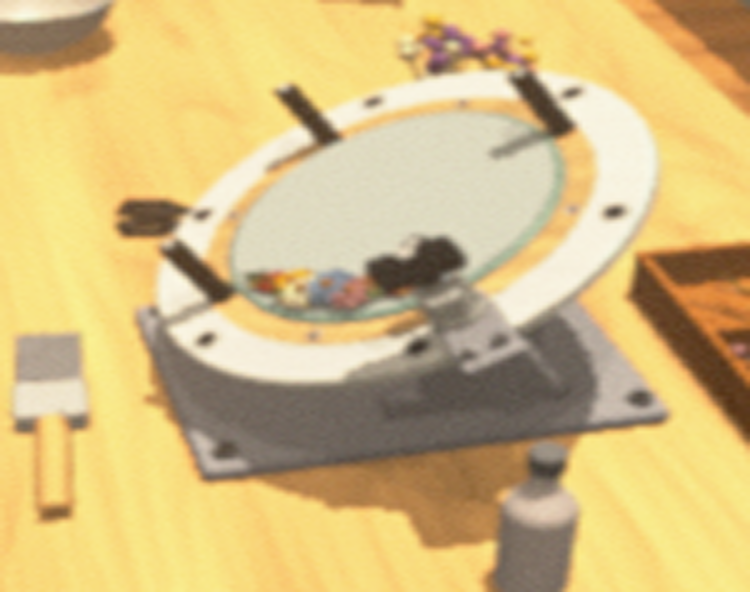

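```bash
cat > h.py <<'E'
import numpy as np
from scipy.spatial.transform import Rotation as R
from bench import optics
def proj(n,P,T=None):
    i=optics.camera_info(n); K=i["camera_matrix"]
    V=i["view"] if T is None else np.linalg.inv(T@i["T_tool_cam"])
    c=P@V[:3,:3].T+V[:3,3]; c=c*[1,-1,-1]; u=c@K.T; return u[:,:2]/u[:,2:]
def head(x,y,yaw):
    T=np.eye(4);T[:3,:3]=(R.from_euler('z',yaw)*R.from_euler('y',-30,degrees=True)).as_matrix();T[:3,3]=[x,y,150];return T
def cyl(r,a,z): a=np.radians(a); return np.array([r*np.cos(a),r*np.sin(a),z])
def w(H,p): return np.atleast_2d(p)@H[:3,:3].T+H[:3,3]
E
cat > fit.py <<'E'
from h import *
from scipy.optimize import least_squares
top=[(0,75,314,82)]
hT={15:(314,82),-45:(513,122),75:(177,214),135:(237,372),195:(421,405)}
hS={75:(373,102),15:(572,93),-45:(615,212),135:(203,215),195:(206,340),255:(418,347)}
pT={90:(207,300),180:(380,425),0:(372,142),270:(547,287)}
pS={90:(285,90),180:(170,243),0:(515,76)}
bT={90:(210,258),180:(372,380),0:(365,108)}
def conv(n,q): q=np.array(q,float); return q/[4.4,4.2]+[230,145] if n=="top" else q/[5,3.7]+[215,175]
obs=[]
for n,d,k in(("top",hT,"h"),("side",hS,"h"),("top",pT,"p"),("side",pS,"p"),):
    for a,q in d.items(): obs.append((n,k,a,conv(n,q)))
obs+= [("top","H",0,conv("top",(584,288))),("side","H",0,conv("side",(415,263)))]
def pt(k,a,v):
    f=np.degrees(v[3]);g=np.degrees(v[4])
    return {"h":lambda:cyl(138,a+f-45+g,0),"p":lambda:cyl(112,a+f-45,60),"H":lambda:cyl(138,-90,70)}[k]()
def res(v):
    H=head(*v[:3]);r=[]
    for n,k,a,q in obs: r.append(proj(n,w(H,pt(k,a,v)))[0]-q-(0 if n=="top" else v[5:7]))
    return np.r_[np.ravel(r),np.array(v[5:7])*.5]
s=least_squares(res,[600,-30,0,.78,0,0,0],x_scale=[10,10,.1,.1,.1,1,1],loss="soft_l1")
v=s.x;print(np.round(v,3),"phi",np.degrees(v[3]),"hole",np.degrees(v[4]))
r=res(v)[:-2].reshape(-1,2)
for o,e in zip(obs,r): print(o[:3],np.round(e,1))
H=head(*v[:3]);print("handle",w(H,cyl(138,-90,66)))
for a in(90,180,0,270):print(a,np.round(w(H,cyl(112,a+np.degrees(v[3])-45,60)),1))
E
python3 fit.py
```

```text
[ 5.87489e+02 -4.42420e+01  3.20000e-02  8.18000e-01 -1.00000e-02
 -5.28000e-01  1.08000e-01] phi 46.84794255292502 hole -0.5787505684852541
('top', 'h', 15) [-0.   0.2]
('top', 'h', -45) [-0.1  0. ]
('top', 'h', 75) [-0.   0.3]
('top', 'h', 135) [-0.   0.1]
('top', 'h', 195) [-0.   0.2]
('side', 'h', 75) [-0.1  0.1]
('side', 'h', 15) [-0.   0.2]
('side', 'h', -45) [-0.1  0.3]
('side', 'h', 135) [-0.2 -0.1]
('side', 'h', 195) [ 0. -0.]
('side', 'h', 255) [0.  0.6]
('top', 'p', 90) [ 0.5 -0.7]
('top', 'p', 180) [-0.1  0. ]
('top', 'p', 0) [ 0.1 -0.1]
('top', 'p', 270) [-0.7 -1.4]
('side', 'p', 90) [-0.2 -0.6]
('side', 'p', 180) [-0.3  0.5]
('side', 'p', 0) [ 0.9 -0.4]
('top', 'H', 0) [0.3 0.8]
('side', 'H', 0) [ 0.  -0.6]
handle [[ 558.90813588 -183.22443775  207.15767665]]
90 [[550.8  66.6 200.2]]
180 [[460.7 -51.9 146. ]]
0 [[654.3 -38.5 257.9]]
270 [[ 564.2 -157.   203.8]]
```

```bash
cat >> h.py <<'E'
from bench import arm
H=head(587.5,-44.2,.032)
def plan(p,twist=0,show=True):
    """TCP target p in head frame; tool z=-head z, tool x at head angle `twist` deg. prints slide, dr"""
    s=arm.read_state(); Rm=R.from_quat(s["ee_rot"])
    Rt=R.from_matrix(H[:3,:3])*R.from_euler('z',twist,degrees=True)*R.from_euler('x',180,degrees=True)
    d=w(H,p)[0]-s["position"]
    print("t %.2f"%s["clock"],"slide",np.round(Rm.inv().apply(d),1),"dr",np.round((Rm.inv()*Rt).as_rotvec(degrees=True)/8,3),"world",np.round(w(H,p)[0]),"F",np.round(s["contact_force"],1),"jaw %.1f"%s["gripper_width"],"j",np.round(s["joints"],2))
def now():
    s=arm.read_state(); q=H[:3,:3].T@(s["position"]-H[:3,3]); Rt=(R.from_matrix(H[:3,:3]).inv()*R.from_quat(s["ee_rot"]))*R.from_euler('x',180,degrees=True)
    print("head pos",np.round(q,1),"r %.1f ang %.2f"%(np.hypot(*q[:2]),np.degrees(np.arctan2(q[1],q[0]))),"rot",np.round(Rt.as_rotvec(degrees=True),1))
E
python3 -c "
from h import *
plan(cyl(112,181.8,110),0); now()"
```

```text
t 0.10 slide [435.7 570.6  42.2] dr [ 0.529  3.727 -1.92 ] world [436. -53. 189.] F [-0.4 -0.  -0.4] jaw 85.1 j [ 1.59  0.39  0.01 -0.   -1.19 -0.26]
head pos [-320.4  664.   277.7] r 737.3 ang 115.76 rot [ -4.2  29.8 -15.4]
```

Emit:
step_arm:
  motion:
    - {"dr":[0.07,0.5,-0.25],"slide":[30,40,-10],"jaw":85}
    - {"dr":[0.14,1.0,-0.5],"slide":[70,90,-20],"jaw":85}
    - {"dr":[0.2,1.5,-0.75],"slide":[110,145,-20],"jaw":85}
    - {"dr":[0.28,2.0,-1.0],"slide":[150,195,-20],"jaw":85}
    - {"dr":[0.35,2.5,-1.3],"slide":[190,247,-20],"jaw":85}
    - {"dr":[0.42,3.0,-1.5],"slide":[225,295,-20],"jaw":85}
    - {"dr":[0.5,3.5,-1.8],"slide":[262,343,-20],"jaw":85}
    - {"dr":[0.53,3.73,-1.92],"slide":[300,393,-15],"jaw":85}

```text
clock: 1.1
position: [343.4, 158.4, 246.4]
ee_rot: [0.965, 0.017, 0.26, -0.006]
contact_force: [0.8, -1.1, -0.3]
gripper_width: 85.1
grasp_force: 0.0
```

```bash
python3 -c "
from h import *
plan(cyl(112,181.8,110),0); now()"
```

```text
t 1.10 slide [ 44.8 214.2  91.6] dr [-0.025 -0.016  0.018] world [436. -53. 189.] F [ 0.8 -1.1 -0.3] jaw 85.1 j [ 1.17 -0.31 -1.02  0.72 -0.76 -0.08]
head pos [-157.5  210.3  202.3] r 262.7 ang 126.83 rot [ 0.2 -0.1  0.1]
```

Emit:
step_arm:
  motion:
    - {"dr":[0,0,0],"slide":[10,35,15],"jaw":85}
    - {"dr":[0,0,0],"slide":[20,75,30],"jaw":85}
    - {"dr":[0,0,0],"slide":[30,115,50],"jaw":85}
    - {"dr":[0,0,0],"slide":[40,155,65],"jaw":85}
    - {"dr":[0,0,0],"slide":[45,195,80],"jaw":85}
    - {"dr":[0,0,0],"slide":[45,214,91],"jaw":85}
    - {"dr":[0,0,0],"slide":[45,214,91],"jaw":85}
    - {"dr":[0,0,0],"slide":[45,214,91],"jaw":85}

```text
clock: 2.1
position: [435.1, -50.4, 190.4]
ee_rot: [0.966, 0.016, 0.259, -0.005]
contact_force: [0.4, -0.1, -0.4]
gripper_width: 84.9
grasp_force: 0.0
```

```bash
cat > look.py <<'E'
import sys
from h import *
import cv2
s=arm.read_state(); T=np.eye(4);T[:3,:3]=R.from_quat(s["ee_rot"]).as_matrix();T[:3,3]=s["position"]
im=optics.get_image("wrist"); cv2.imwrite(sys.argv[1],im); np.save(sys.argv[1]+".npy",T)
E
python3 look.py pics/w1.png; python3 -c "
from h import *
plan(cyl(112,181.8,30),0); now()
T=np.load('pics/w1.png.npy')
print(proj('wrist',w(H,np.array([cyl(112,181.8,60),cyl(112,181.8,0),cyl(138,196.3,0),cyl(138,136.3,0)])),T))"
```

```text
t 2.15 slide [-0.3  2.7 81.4] dr [-0.018 -0.011  0.003] world [476. -51. 120.] F [ 0.6  0.2 -0.3] jaw 85.1 j [ 0.26 -0.13 -1.04  0.64 -0.19  0.74]
head pos [-111.8   -1.   111.4] r 111.8 ang -179.47 rot [ 0.1 -0.1  0. ]
[[279.79156466 231.71867369]
 [279.32296849 205.45728176]
 [322.59609467 229.71317036]
 [153.56057017 190.58184372]]
```

View pics/w1.png

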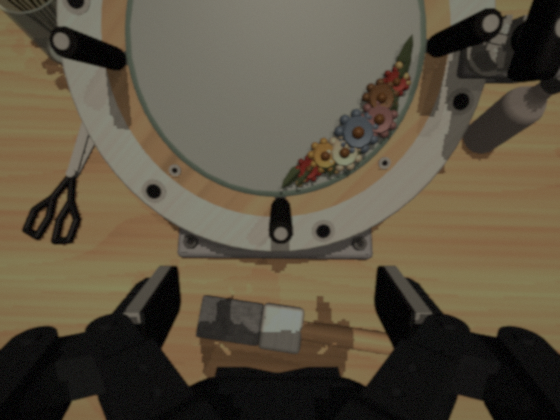

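Emit:
step_arm:
  motion:
    - {"dr":[0,0,0],"slide":[0,2.5,10],"jaw":85}
    - {"dr":[0,0,0],"slide":[0,2.5,30],"jaw":85}
    - {"dr":[0,0,0],"slide":[0,2.5,50],"jaw":85}
    - {"dr":[0,0,0],"slide":[0,2.5,70],"jaw":85}
    - {"dr":[0,0,0],"slide":[0,2.5,81],"jaw":85}
    - {"dr":[0,0,0],"slide":[0,2.5,81],"jaw":60}
    - {"dr":[0,0,0],"slide":[0,2.5,81],"jaw":30}
    - {"dr":[0,0,0],"slide":[0,2.5,81],"jaw":30}

```text
clock: 3.15
position: [480.1, -66.0, 149.1]
ee_rot: [0.97, 0.021, 0.239, -0.023]
contact_force: [1.7, 4.1, 3.5]
gripper_width: 32.0
grasp_force: 1.9
```

```bash
python3 -c "
from h import *
plan(cyl(112,181.8,30),0); now()"
```

```text
t 3.15 slide [-17.  -13.8  24.5] dr [-0.288  0.283 -0.   ] world [476. -51. 120.] F [1.7 4.1 3.5] jaw 32.0 j [ 0.21  0.05 -0.88  0.29 -0.16  1.13]
head pos [-94.  -18.3  53.3] r 95.7 ang -168.96 rot [ 2.3  2.3 -0. ]
```

Emit:
step_arm:
  motion:
    - {"dr":[0,0,0],"slide":[0,0,-15],"jaw":40}
    - {"dr":[0,0,0],"slide":[0,0,-35],"jaw":45}
    - {"dr":[0,0,0],"slide":[0,0,-60],"jaw":45}
    - {"dr":[0,0,0],"slide":[10,-30,-70],"jaw":45}
    - {"dr":[0,0,0],"slide":[25,-60,-75],"jaw":45}
    - {"dr":[0,0,0],"slide":[40,-80,-75],"jaw":45}
    - {"dr":[0,0,0],"slide":[50,-100,-75],"jaw":45}
    - {"dr":[0,0,0],"slide":[50,-100,-75],"jaw":45}

```text
clock: 4.15
position: [484.7, 31.7, 242.1]
ee_rot: [0.971, 0.021, 0.239, -0.023]
contact_force: [-0.5, -0.1, -0.3]
gripper_width: 44.9
grasp_force: 0.0
```

```bash
python3 look.py pics/w2.png; python3 -c "
from h import *
i=optics.camera_info('top');V=np.linalg.inv(i['view']);
for px in((237,168),(240,185)):
  d=np.linalg.inv(i['camera_matrix'])@[*px,1]*[1,-1,-1]; d=V[:3,:3]@d; o=V[:3,3]
  for z in(0,75,150): print(px,z,np.round(o+d*(z-o[2])/d[2]))
for a in(91.8,45.6):print(w(H,cyl(112,a,30)))
plan(cyl(112,91.8,80),-90); now();plan(cyl(112,91.8,80),90)"
```

```text
(237, 168) 0 [725. 215.   0.]
(237, 168) 75 [713. 205.  75.]
(237, 168) 150 [700. 196. 150.]
(240, 185) 0 [665. 203.   0.]
(240, 185) 75 [656. 194.  75.]
(240, 185) 150 [647. 186. 150.]
[[565.88093722  67.11002869 174.22175961]]
[[637.77644041  37.4713238  215.16190918]]
t 4.20 slide [ 40.3 -31.6  49.4] dr [9.0000e-03 4.5800e-01 1.1246e+01] world [541.  66. 218.] F [-0.5 -0.3  0.5] jaw 44.8 j [ 0.48 -0.09 -0.77  0.38 -0.47  0.83]
head pos [-41.7  78.4 129.7] r 88.8 ang 118.04 rot [ 2.3  2.4 -0. ]
t 4.20 slide [ 40.3 -31.6  49.4] dr [-4.5800e-01  9.0000e-03 -1.1247e+01] world [541.  66. 218.] F [-0.5 -0.3  0.5] jaw 44.8 j [ 0.48 -0.09 -0.77  0.38 -0.47  0.83]
```

Emit:
step_arm:
  motion:
    - {"dr":[-0.05,0,-1.2],"slide":[5,-4,0],"jaw":45}
    - {"dr":[-0.1,0,-2.5],"slide":[10,-8,5],"jaw":45}
    - {"dr":[-0.15,0,-3.8],"slide":[20,-14,10],"jaw":45}
    - {"dr":[-0.2,0,-5.1],"slide":[28,-20,20],"jaw":45}
    - {"dr":[-0.26,0,-6.4],"slide":[35,-26,30],"jaw":45}
    - {"dr":[-0.31,0,-7.7],"slide":[40,-31,40],"jaw":45}
    - {"dr":[-0.37,0,-9.0],"slide":[40,-31.5,49],"jaw":45}
    - {"dr":[-0.42,0,-10.3],"slide":[40,-31.5,49],"jaw":45}

```text
clock: 5.2
position: [540.1, 64.7, 216.4]
ee_rot: [0.716, 0.65, 0.193, 0.166]
contact_force: [0.4, 0.3, 0.1]
gripper_width: 45.0
grasp_force: 0.0
```

```bash
python3 look.py pics/w3.png; python3 -c "
from h import *
plan(cyl(112,91.8,28),90);now()
import cv2
T=np.load('pics/w3.png.npy');print(proj('wrist',w(H,np.array([cyl(112,91.8,60),cyl(112,91.8,0),cyl(138,76.3,0),cyl(138,136.3,0)])),T))"
```

```text
t 5.25 slide [ 2.   1.5 51.7] dr [-0.056  0.022 -0.887] world [567.  67. 172.] F [-0.4 -0.  -1. ] jaw 44.8 j [ 0.46  0.04 -0.82  0.73 -0.31  1.94]
head pos [ -4.9 110.2  79.7] r 110.4 ang 92.54 rot [ 0.2  0.5 82.9]
[[279.71348191 248.68512005]
 [279.72955068 214.34553594]
 [328.58837529 177.1324865 ]
 [151.62793434 251.62060959]]
```

View pics/w3.png

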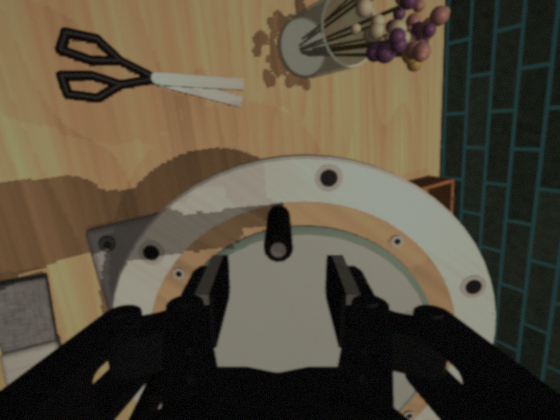

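Emit:
step_arm:
  motion:
    - {"dr":[-0.05,0,-0.8],"slide":[2,1.5,5],"jaw":45}
    - {"dr":[-0.05,0,-0.9],"slide":[2,1.5,20],"jaw":45}
    - {"dr":[-0.05,0,-0.9],"slide":[2,1.5,35],"jaw":45}
    - {"dr":[-0.05,0,-0.9],"slide":[2,1.5,48],"jaw":45}
    - {"dr":[-0.05,0,-0.9],"slide":[2,1.5,50],"jaw":45}
    - {"dr":[-0.05,0,-0.9],"slide":[2,1.5,50],"jaw":25}
    - {"dr":[-0.05,0,-0.9],"slide":[2,1.5,50],"jaw":5}
    - {"dr":[-0.05,0,-0.9],"slide":[2,1.5,50],"jaw":5}

```text
clock: 6.25
position: [567.5, 69.7, 182.6]
ee_rot: [0.676, 0.692, 0.182, 0.177]
contact_force: [-3.4, 0.2, 1.4]
gripper_width: 13.7
grasp_force: 58.6
```

```bash
python3 -c "
from h import *
now()
for a in(80,69,57.5,51,45.6):plan(cyl(112,a,30),a-1.5)"
```

```text
head pos [  2.1 114.5  36.4] r 114.5 ang 88.94 rot [ 0.3  0.6 89.6]
t 6.25 slide [-4.  17.4  6.3] dr [-0.066  0.029  1.383] world [586.  66. 186.] F [-3.4  0.2  1.4] jaw 13.7 j [ 0.32  0.13 -0.87  1.11 -0.16  1.77]
t 6.25 slide [-9.6 38.1  6.1] dr [-0.063  0.035  2.758] world [604.  61. 196.] F [-3.4  0.2  1.4] jaw 13.7 j [ 0.32  0.13 -0.87  1.11 -0.16  1.77]
t 6.25 slide [-19.6  58.3   5.9] dr [-0.06   0.042  4.196] world [622.  51. 206.] F [-3.4  0.2  1.4] jaw 13.7 j [ 0.32  0.13 -0.87  1.11 -0.16  1.77]
t 6.25 slide [-26.9  68.6   5.9] dr [-0.058  0.045  5.008] world [631.  44. 211.] F [-3.4  0.2  1.4] jaw 13.7 j [ 0.32  0.13 -0.87  1.11 -0.16  1.77]
t 6.25 slide [-33.9  76.6   5.8] dr [-0.056  0.048  5.683] world [638.  37. 215.] F [-3.4  0.2  1.4] jaw 13.7 j [ 0.32  0.13 -0.87  1.11 -0.16  1.77]
```

Emit:
step_arm:
  motion:
    - {"dr":[0,0,0.6],"slide":[0,9.4,-4],"jaw":5}
    - {"dr":[0,0,1.35],"slide":[-1.3,21,-4],"jaw":5}
    - {"dr":[0,0,2.1],"slide":[-3.7,32.5,-4],"jaw":5}
    - {"dr":[0,0,2.85],"slide":[-7.3,43.6,-4],"jaw":5}
    - {"dr":[0,0,3.6],"slide":[-12.1,54.3,-4],"jaw":5}
    - {"dr":[0,0,4.35],"slide":[-18,64.5,-4],"jaw":5}
    - {"dr":[0,0,5.1],"slide":[-25,74,-4],"jaw":5}
    - {"dr":[0,0,5.1],"slide":[-25,74,-4],"jaw":5}

```text
clock: 7.25
position: [630.2, 44.5, 218.7]
ee_rot: [0.876, 0.412, 0.229, 0.103]
contact_force: [8.8, -4.4, -12.8]
gripper_width: 13.6
grasp_force: 61.9
```

```bash
python3 look.py pics/w4.png; python3 -c "
from h import *
now();plan(cyl(112,45.6,32),44)"
```

```text
head pos [73.6 87.4 36.7] r 114.2 ang 49.89 rot [ 0.1  1.  48.8]
t 7.30 slide [-2.3  8.5  4.7] dr [-0.054  0.113  0.594] world [637.  37. 217.] F [  9.9  -3.5 -11.9] jaw 13.6 j [ 0.38  0.19 -0.57  0.49 -0.37  1.65]
```

Emit:
step_arm:
  motion:
    - {"dr":[0,0,0.2],"slide":[0,3,0],"jaw":5}
    - {"dr":[0,0,0.4],"slide":[-0.3,6,0],"jaw":5}
    - {"dr":[0,0,0.6],"slide":[-0.8,9,0],"jaw":5}
    - {"dr":[0,0,0.6],"slide":[-0.8,9,0],"jaw":5}
    - {"dr":[0,0,0.6],"slide":[-0.8,9,0],"jaw":5}
    - {"dr":[0,0,0.6],"slide":[-0.8,9,0],"jaw":5}
    - {"dr":[0,0,0.6],"slide":[-0.8,9,0],"jaw":5}
    - {"dr":[0,0,0.6],"slide":[-0.8,9,0],"jaw":5}

```text
clock: 8.3
position: [635.7, 39.0, 221.8]
ee_rot: [0.892, 0.376, 0.234, 0.093]
contact_force: [8.5, -3.7, -12.1]
gripper_width: 13.6
grasp_force: 61.8
```

```bash
python3 look.py pics/w5.png; python3 -c "
from h import *
now()
T=np.load('pics/w5.png.npy')
for a in (30,90,150): print(a,proj('wrist',w(H,cyl(138,a,0)),T))
import cv2
t=optics.get_image('top');cv2.imwrite('pics/top5.png',t)
for a in range(-30,330,60): print(a,np.round(proj('top',w(H,cyl(138,a,0))),1))"
```

```text
head pos [80.  81.6 36.8] r 114.2 ang 45.58 rot [ 0.1  1.  44. ]
30 [[342.09136135 206.50616545]]
90 [[116.559776   266.90208945]]
150 [[ 97.23082235 434.64175662]]
-30 [[337.8 168. ]]
30 [[291.1 169.1]]
90 [[269.3 205.9]]
150 [[292.2 238.8]]
210 [[335.2 237.9]]
270 [[358.9 203.9]]
```

View pics/w5.png

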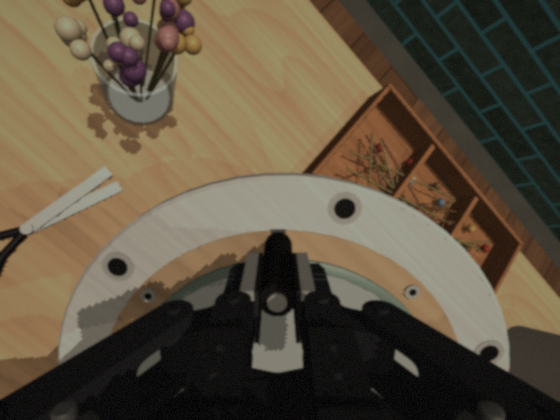

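```bash
cat > kin.py <<'E'
from h import *
from scipy.optimize import least_squares
D=[([1.587,.3855,.0068],[150.1,606.2,230.3],[.99263,-.12118,0,.001]),
([1.17,-.31,-1.02],[343.4,158.4,246.4],[.965,.017,.26,-.006]),([.26,-.13,-1.04],[435.1,-50.4,190.4],[.966,.016,.259,-.005]),
([.21,.05,-.88],[480.1,-66,149.1],[.97,.021,.239,-.023]),([.48,-.09,-.77],[484.7,31.7,242.1],[.971,.021,.239,-.023]),
([.46,.04,-.82],[540.1,64.7,216.4],[.716,.65,.193,.166]),([.32,.13,-.87],[567.5,69.7,182.6],[.676,.692,.182,.177]),([.38,.19,-.57],[630.2,44.5,218.7],[.876,.412,.229,.103])]
A=[];b=[]
for j,p,q in D:
    d=j[1]-j[2];e=np.array([np.cos(j[0]),np.sin(j[0]),0]);f=np.array([-e[1],e[0],0]);z=np.array([0,0,1.])
    tz=R.from_quat(q).as_matrix()[:,2]
    A.append(np.c_[e*np.sin(j[1])+z*np.cos(j[1]),e*np.cos(d)-z*np.sin(d),e,z,f,tz]);b.append(p)
A=np.vstack(A);b=np.ravel(b)
x=np.linalg.lstsq(A,b,rcond=None)[0]
l2,l3,r0,h,o,L=x
def j5(p,tz):
    W=np.array(p)-L*np.array(tz)
    def g(j):
        d=j[1]-j[2];e=np.array([np.cos(j[0]),np.sin(j[0]),0]);f=np.array([-e[1],e[0],0]);z=np.array([0,0,1.])
        return (l2*(e*np.sin(j[1])+z*np.cos(j[1]))+l3*(e*np.cos(d)-z*np.sin(d))+r0*e+h*z+o*f-W)/100
    j=least_squares(g,[.3,.1,-.7]).x; d=j[1]-j[2]
    fa=np.array([np.cos(j[0])*np.cos(d),np.sin(j[0])*np.cos(d),-np.sin(d)])
    return np.round(j,2),-np.arccos(fa@tz).round(3)
if __name__=="__main__":
    print(np.round(x),np.abs(A@x-b).max())
    now()
    for z in(49,57,90):
      for dt in(0,5,10,15):
        t=np.radians(30-dt); tz=np.array([np.sin(t)*np.cos(.032),np.sin(t)*np.sin(.032),-np.cos(t)])
        print(z,dt,j5(w(H,cyl(138,-90,z))[0],tz), j5(w(H,cyl(112,45,32))[0],tz)[1])
E
python3 kin.py
```

```text
[ 521.  249.  190.  116. -133.  276.] 69.25284935103754
head pos [80.  81.6 36.8] r 114.2 ang 45.57 rot [ 0.1  1.  44. ]
49 0 (array([-0.12,  0.2 , -0.7 ]), np.float64(-0.168)) -0.351
49 5 (array([-0.12,  0.21, -0.61]), np.float64(-0.318)) -0.488
49 10 (array([-0.11,  0.23, -0.53]), np.float64(-0.466)) -0.627
49 15 (array([-0.1 ,  0.26, -0.45]), np.float64(-0.607)) -0.763
57 0 (array([-0.12,  0.18, -0.69]), np.float64(-0.197)) -0.351
57 5 (array([-0.12,  0.2 , -0.6 ]), np.float64(-0.347)) -0.488
57 10 (array([-0.11,  0.22, -0.52]), np.float64(-0.494)) -0.627
57 15 (array([-0.1 ,  0.24, -0.44]), np.float64(-0.633)) -0.763
90 0 (array([-0.13,  0.11, -0.63]), np.float64(-0.324)) -0.351
90 5 (array([-0.12,  0.13, -0.55]), np.float64(-0.469)) -0.488
90 10 (array([-0.12,  0.15, -0.47]), np.float64(-0.609)) -0.627
90 15 (array([-0.11,  0.18, -0.39]), np.float64(-0.741)) -0.763
```

```bash
cat >> h.py <<'E'
def tgt(G,psi=0,lean=6,tw=-10):
    Rt=R.from_matrix(H[:3,:3])*R.from_euler('z',psi,degrees=True)*R.from_euler('y',lean,degrees=True)*R.from_euler('z',tw,degrees=True)*R.from_euler('x',180,degrees=True)
    return w(H,G)[0]+19*Rt.as_matrix()[:,2],Rt
def plan2(G,psi=0,lean=6,tw=-10,ref=None):
    s=arm.read_state(); p,Rm=(s["position"],R.from_quat(s["ee_rot"])) if ref is None else ref
    q,Rt=tgt(G,psi,lean,tw)
    print("psi",psi,"slide",np.round(Rm.inv().apply(q-p),1),"dr",np.round((Rm.inv()*Rt).as_rotvec(degrees=True)/8,3))
E
python3 -c "
from h import *
plan2(cyl(138,-90,120))"
```

```text
psi 0 slide [-212.4  100.5  -62. ] dr [ 0.23  -0.624  6.745]
```

Emit:
step_arm:
  motion:
    - {"dr":[0,0,0],"slide":[0,0,0],"jaw":20}
    - {"dr":[0,0,0],"slide":[0,0,0],"jaw":35}
    - {"dr":[0,0,0],"slide":[0,0,0],"jaw":40}
    - {"dr":[0,0,0],"slide":[0,0,-10],"jaw":40}
    - {"dr":[0,0,0],"slide":[0,0,-30],"jaw":40}
    - {"dr":[0,0,0],"slide":[0,0,-50],"jaw":40}
    - {"dr":[0,0,0],"slide":[0,0,-65],"jaw":40}
    - {"dr":[0,0,0],"slide":[0,0,-70],"jaw":40}

```text
clock: 9.4
position: [602.0, 38.9, 288.0]
ee_rot: [0.891, 0.376, 0.238, 0.093]
contact_force: [0.4, 0.7, 0.4]
gripper_width: 40.2
grasp_force: 0.0
```

```bash
python3 look.py pics/w6.png; python3 -c "
from h import *
now();plan2(cyl(138,-90,120))
T=np.load('pics/w6.png.npy')
for a in (30,90,-30): print(a,np.round(proj('wrist',w(H,cyl(138,a,0)),T),1))
import cv2
g=cv2.imread('pics/w6.png')
for a in (30,90,-30):
  u,v=proj('wrist',w(H,cyl(138,a,0)),T)[0].astype(int)
  if not(20<u<540 and 20<v<400): continue
  c=cv2.cvtColor(g[v-16:v+17,u-16:u+17],6); ys,xs=np.where(c<45); print(a,len(xs),xs.mean()+u-16,ys.mean()+v-16)
"
```

```text
head pos [ 83.7  82.6 110.9] r 117.6 ang 44.60 rot [ 0.   0.5 44. ]
psi 0 slide [-214.7   99.3   11. ] dr [ 0.23  -0.684  6.74 ]
30 [[321.6 184. ]]
90 [[156.7 229.7]]
-30 [[432.5 292.7]]
30 123 323.0569105691057 185.03252032520325
90 111 157.24324324324323 229.53153153153153
-30 147 429.78231292517006 299.2925170068027
```

Emit:
step_arm:
  motion:
    - {"dr":[0.03,-0.1,0.9],"slide":[-25,12,2],"jaw":40}
    - {"dr":[0.07,-0.2,1.9],"slide":[-60,28,3],"jaw":40}
    - {"dr":[0.1,-0.3,2.9],"slide":[-95,44,5],"jaw":40}
    - {"dr":[0.13,-0.4,3.9],"slide":[-130,60,7],"jaw":40}
    - {"dr":[0.17,-0.5,4.9],"slide":[-165,76,9],"jaw":40}
    - {"dr":[0.2,-0.6,5.9],"slide":[-195,90,10],"jaw":40}
    - {"dr":[0.23,-0.68,6.74],"slide":[-214,99,11],"jaw":40}
    - {"dr":[0.23,-0.68,6.74],"slide":[-214,99,11],"jaw":40}

```text
clock: 10.45
position: [539.6, -184.6, 234.4]
ee_rot: [0.976, -0.071, 0.205, -0.021]
contact_force: [0.6, -0.2, 0.2]
gripper_width: 40.3
grasp_force: 0.0
```

```bash
python3 look.py pics/w7.png; python3 -c "
from h import *
now();plan2(cyl(138,-90,68)); print(arm.read_state()['joints'].round(2))
T=np.load('pics/w7.png.npy')
c=w(H,cyl(138,-90,0))
def b(a,l): return cyl(138,-90,78)+l*np.array([np.cos(np.radians(a)),np.sin(np.radians(a)),0])
print(np.round(proj('wrist',w(H,np.array([b(-10,-23),b(-10,0),b(-10,23)])),T),1))
"
```

```text
head pos [  -2.9 -138.1   99.5] r 138.1 ang -91.20 rot [ -0.6   6.2 -10. ]
psi 0 slide [ 6.2 -1.3 50. ] dr [ 0.013  0.02  -0.   ]
[-0.07  0.12 -0.39 -0.06 -0.65  1.54]
[[272.9 279. ]
 [272.7 242.5]
 [272.4 202.1]]
```

View pics/w7.png

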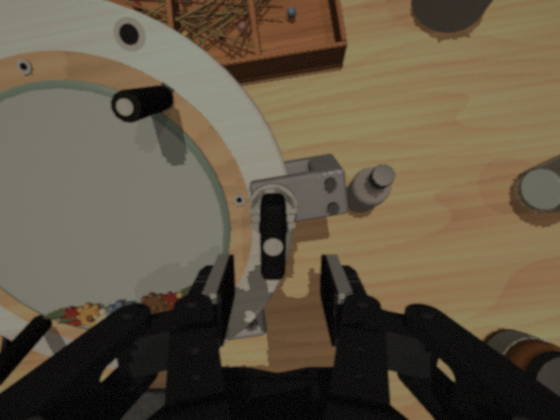

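```bash
python3 -c "
from h import *
plan2(cyl(138,-90,90),lean=0);plan2(cyl(138,-90,68),lean=0)"
```

```text
psi 0 slide [ 5.8 -1.2 28. ] dr [0.143 0.759 0.   ]
psi 0 slide [ 8.1 -1.6 49.9] dr [0.143 0.759 0.   ]
```

Emit:
step_arm:
  motion:
    - {"dr":[0.14,0.76,0],"slide":[2,-1,8],"jaw":40}
    - {"dr":[0.14,0.76,0],"slide":[5,-1.2,24],"jaw":40}
    - {"dr":[0.14,0.76,0],"slide":[7,-1.5,40],"jaw":40}
    - {"dr":[0.14,0.76,0],"slide":[8,-1.6,50],"jaw":40}
    - {"dr":[0.14,0.76,0],"slide":[8,-1.6,50],"jaw":40}
    - {"dr":[0.14,0.76,0],"slide":[8,-1.6,50],"jaw":20}
    - {"dr":[0.14,0.76,0],"slide":[8,-1.6,50],"jaw":3}
    - {"dr":[0.14,0.76,0],"slide":[8,-1.6,50],"jaw":3}

```text
clock: 11.5
position: [567.8, -182.5, 193.6]
ee_rot: [0.963, -0.069, 0.259, -0.027]
contact_force: [0.3, -1.4, 0.0]
gripper_width: 13.0
grasp_force: 59.9
```

```bash
python3 -c "
from h import *
now();s=arm.read_state();print(s['joints'].round(2),s['contact_force'].round(1),s['wrist_torque'].round(2))"
```

```text
head pos [   0.9 -137.6   49.9] r 137.6 ang -89.62 rot [ -0.   -0.1 -10. ]
[-0.07  0.18 -0.45 -0.12 -0.42  1.59] [ 0.3 -1.4  0. ] [-0.39  0.9  -0.16]
```

Emit:
step_arm:
  motion:
    - {"dr":[0,0,0],"slide":[0,0,-3],"jaw":3}
    - {"dr":[0,0,0],"slide":[0,0,-6],"jaw":3}
    - {"dr":[0,0,0],"slide":[0,0,-9],"jaw":3}
    - {"dr":[0,0,0],"slide":[0,0,-9],"jaw":3}
    - {"dr":[0,0,0],"slide":[0,0,-9],"jaw":3}
    - {"dr":[0,0,0],"slide":[0,0,-9],"jaw":3}
    - {"dr":[0,0,0],"slide":[0,0,-9],"jaw":3}
    - {"dr":[0,0,0],"slide":[0,0,-9],"jaw":3}

```text
clock: 12.5
position: [563.9, -182.5, 200.1]
ee_rot: [0.963, -0.069, 0.258, -0.027]
contact_force: [7.9, -3.9, -8.6]
gripper_width: 13.0
grasp_force: 58.4
```

```bash
python3 -c "
from h import *
now();s=arm.read_state();print(s['joints'].round(2),(H[:3,:3].T@s['contact_force']).round(1),s['wrist_torque'].round(2))"
```

```text
head pos [   0.8 -137.5   57.4] r 137.5 ang -89.67 rot [ -0.   -0.1 -10. ]
[-0.07  0.17 -0.45 -0.12 -0.43  1.59] [  2.4  -4.2 -11.4] [-0.84  0.14 -0.4 ]
```

Emit:
step_arm:
  motion:
    - {"dr":[0,0,1.0],"slide":[0,0,-1],"jaw":3}
    - {"dr":[0,0,2.3],"slide":[0,0,-1],"jaw":3}
    - {"dr":[0,0,3.6],"slide":[0,0,-1],"jaw":3}
    - {"dr":[0,0,4.9],"slide":[0,0,-1],"jaw":3}
    - {"dr":[0,0,6.2],"slide":[0,0,-1],"jaw":3}
    - {"dr":[0,0,7.5],"slide":[0,0,-1],"jaw":3}
    - {"dr":[0,0,8.7],"slide":[0,0,-1],"jaw":3}
    - {"dr":[0,0,9.8],"slide":[0,0,-1],"jaw":3}

```text
clock: 13.5
position: [562.0, -183.9, 199.9]
ee_rot: [0.701, -0.665, 0.182, -0.183]
contact_force: [6.6, -9.6, -10.1]
gripper_width: 12.7
grasp_force: 58.5
```

```bash
python3 -c "
from h import *
now();s=arm.read_state();print(s['joints'].round(2),(H[:3,:3].T@s['contact_force']).round(1),(H[:3,:3].T@s['wrist_torque']).round(2),s['gripper_width'])"
```

```text
head pos [  -1.  -138.8   58.2] r 138.8 ang -90.41 rot [ -0.1  -0.  -88.7]
[-0.07  0.17 -0.45 -0.12 -0.43  0.22] [  0.4  -9.8 -11.9] [-3.16  0.96  0.03] 12.725467897086384
```

Emit:
step_arm:
  motion:
    - {"dr":[0,0,0.2],"slide":[0,0,0],"jaw":3}
    - {"dr":[0,0,0.2],"slide":[0,0,3],"jaw":3}
    - {"dr":[0,0,0.2],"slide":[0,0,6],"jaw":3}
    - {"dr":[0,0,0.2],"slide":[0,0,9],"jaw":3}
    - {"dr":[0,0,0.2],"slide":[0,0,10],"jaw":3}
    - {"dr":[0,0,0.2],"slide":[0,0,10],"jaw":15}
    - {"dr":[0,0,0.2],"slide":[0,0,10],"jaw":35}
    - {"dr":[0,0,0.2],"slide":[0,0,10],"jaw":40}

```text
clock: 14.5
position: [567.9, -182.0, 193.7]
ee_rot: [0.694, -0.672, 0.181, -0.187]
contact_force: [0.6, 0.9, 0.3]
gripper_width: 40.0
grasp_force: 0.0
```

```bash
python3 -c "
from h import *
now();s=arm.read_state();print((H[:3,:3].T@s['contact_force']).round(1))"
```

```text
head pos [   1.1 -137.1   49.9] r 137.1 ang -89.54 rot [  0.1  -0.1 -90. ]
[ 0.7  0.9 -0. ]
```

Emit:
step_arm:
  motion:
    - {"dr":[0,0,0],"slide":[0,0,-10],"jaw":40}
    - {"dr":[0,0,0],"slide":[0,0,-25],"jaw":40}
    - {"dr":[0,0,0],"slide":[0,0,-45],"jaw":40}
    - {"dr":[0,0,0],"slide":[0,0,-65],"jaw":40}
    - {"dr":[0,0,-0.5],"slide":[0,30,-85],"jaw":40}
    - {"dr":[0,0,-1],"slide":[0,70,-90],"jaw":40}
    - {"dr":[0,0,-1],"slide":[0,90,-90],"jaw":40}
    - {"dr":[0,0,-1],"slide":[0,90,-90],"jaw":40}

```text
clock: 15.5
position: [443.4, -186.3, 226.6]
ee_rot: [0.739, -0.622, 0.194, -0.174]
contact_force: [0.5, 0.3, 0.1]
gripper_width: 40.5
grasp_force: 0.0
```

```bash
python3 look.py pics/w8.png; python3 -c "
from h import *
import cv2
now()
s=optics.get_image('side');t=optics.get_image('top')
T=np.load('pics/w8.png.npy')
P=np.array([[0,-138-23,z+o] for z in(56,63) for o in(-12,12)]+[[0,-138+23,z+o] for z in(56,63) for o in(-12,12)])
print(np.round(proj('side',w(H,P)),1).tolist());print(np.round(proj('wrist',w(H,P),T),1).tolist())
a=cv2.resize(s[215:285,255:325],(560,560),interpolation=2);b=cv2.resize(cv2.imread('pics/w8.png'),(240,180))
b2=cv2.resize(t[180:230,330:390],(240,200),interpolation=2)
o=np.zeros((560,800,3),np.uint8);o[:,:560]=a;o[:180,560:]=b;o[200:400,560:]=b2
cv2.imwrite('pics/c8.png',o)"
```

```text
head pos [ -88.8 -137.6  140.5] r 163.8 ang -122.83 rot [  0.1  -0.2 -82. ]
[[305.3, 258.1], [300.9, 251.8], [304.0, 256.3], [299.6, 249.9], [299.2, 246.9], [294.9, 240.7], [298.0, 245.1], [293.7, 238.9]]
[[158.0, 164.2], [145.3, 169.9], [154.5, 165.7], [141.1, 171.7], [155.7, 223.8], [143.5, 235.0], [152.4, 226.8], [139.5, 238.7]]
```

View pics/c8.png

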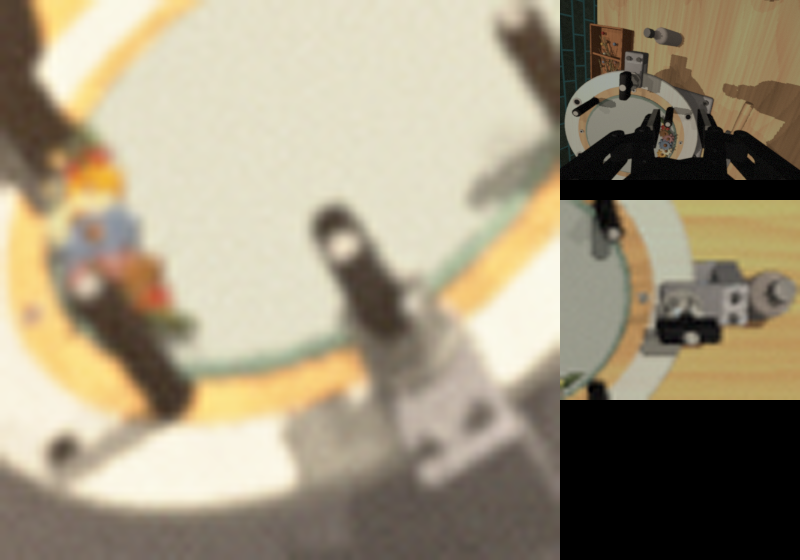

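```bash
python3 -c "
from h import *
import cv2
def dot(im,uv,r=9):
  u,v=np.round(uv).astype(int);c=cv2.cvtColor(im[v-r:v+r+1,u-r:u+r+1],6).astype(float)
  return c.astype(int),u-r,v-r
im7=cv2.imread('pics/w7.png');T7=np.load('pics/w7.png.npy');T8=np.load('pics/w8.png.npy');im8=cv2.imread('pics/w8.png')
print('w7 pred z66',proj('wrist',w(H,[0,-138,78]),T7)); 
for z in(56,63,66):print('w8 pred',z,proj('wrist',w(H,[0,-138,z+12]),T8))
c=cv2.resize(im7[215:275,240:300],(400,400),interpolation=2);d=cv2.resize(im8[150:250,110:210],(400,400),interpolation=2)
cv2.imwrite('pics/c9.png',np.hstack([c,d]))"
```

```text
w7 pred z66 [[273.27802671 243.74918947]]
w8 pred 56 [[144.38966679 203.37795936]]
w8 pred 63 [[140.2710553  206.23270783]]
w8 pred 66 [[138.42712896 207.51079533]]
```

View pics/c9.png

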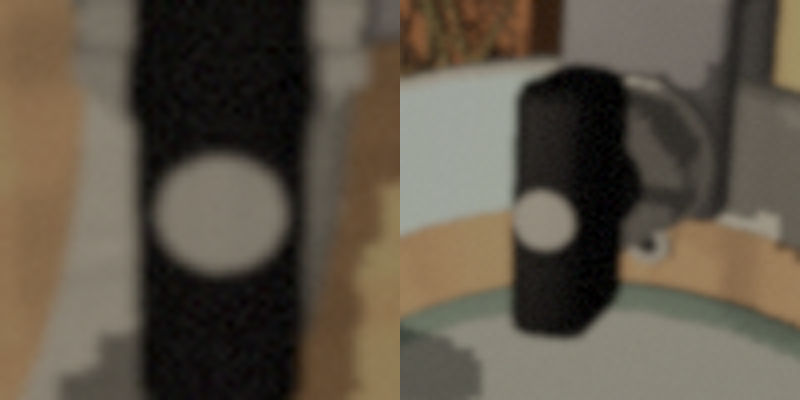

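```bash
python3 -c "
from h import *
plan(cyl(113,-44.5,110),-45)"
```

```text
t 15.65 slide [ -34.2 -174.9   30.6] dr [-0.024 -0.016 -4.619] world [ 605. -123.  286.] F [-0.2  0.2  0.1] jaw 40.2 j [-0.11 -0.06 -0.61 -0.15 -0.5   0.39]
```

Emit:
step_arm:
  motion:
    - {"dr":[0,0,-0.6],"slide":[-4,-22,2],"jaw":40}
    - {"dr":[0,0,-1.3],"slide":[-9,-48,5],"jaw":40}
    - {"dr":[0,0,-2.0],"slide":[-15,-76,10],"jaw":40}
    - {"dr":[0,0,-2.7],"slide":[-20,-104,15],"jaw":40}
    - {"dr":[0,0,-3.4],"slide":[-26,-132,22],"jaw":40}
    - {"dr":[0,0,-4.0],"slide":[-31,-158,28],"jaw":40}
    - {"dr":[0,0,-4.62],"slide":[-34,-175,30],"jaw":40}
    - {"dr":[0,0,-4.62],"slide":[-34,-175,30],"jaw":40}

```text
clock: 16.65
position: [606.1, -121.6, 284.8]
ee_rot: [0.898, -0.354, 0.239, -0.103]
contact_force: [0.1, -0.3, -0.2]
gripper_width: 40.1
grasp_force: 0.0
```

```bash
python3 -c "
from h import *
now();plan(cyl(113,-44.5,34),-45)"
```

```text
head pos [ 81.3 -78.  108.7] r 112.7 ang -43.79 rot [  0.1  -0.1 -44.9]
t 16.65 slide [ 0.2  1.6 74.7] dr [-0.015 -0.009  0.018] world [ 643. -122.  220.] F [ 0.1 -0.3 -0.2] jaw 40.1 j [ 0.07  0.11 -0.34  0.04 -0.59  0.72]
```

Emit:
step_arm:
  motion:
    - {"dr":[0,0,0],"slide":[0,1.5,10],"jaw":40}
    - {"dr":[0,0,0],"slide":[0,1.5,30],"jaw":40}
    - {"dr":[0,0,0],"slide":[0,1.5,50],"jaw":40}
    - {"dr":[0,0,0],"slide":[0,1.5,68],"jaw":40}
    - {"dr":[0,0,0],"slide":[0,1.5,75],"jaw":40}
    - {"dr":[0,0,0],"slide":[0,1.5,75],"jaw":25}
    - {"dr":[0,0,0],"slide":[0,1.5,75],"jaw":5}
    - {"dr":[0,0,0],"slide":[0,1.5,75],"jaw":5}

```text
clock: 17.65
position: [641.4, -122.0, 220.1]
ee_rot: [0.898, -0.355, 0.239, -0.104]
contact_force: [3.6, 2.9, -2.8]
gripper_width: 14.0
grasp_force: 58.5
```

```bash
python3 -c "
from h import *
now();s=arm.read_state();print((H[:3,:3].T@s['contact_force']).round(1),s['joints'].round(2))"
```

```text
head pos [ 79.5 -79.5  35. ] r 112.4 ang -44.99 rot [  0.2  -0.2 -45. ]
[ 1.8  2.7 -4.3] [ 0.07  0.23 -0.37  0.04 -0.44  0.72]
```

Emit:
step_arm:
  motion:
    - {"dr":[0,0,0],"slide":[0,1,0],"jaw":5}
    - {"dr":[0,0,0],"slide":[0,2,0],"jaw":5}
    - {"dr":[0,0,0],"slide":[0,3,0],"jaw":5}
    - {"dr":[0,0,0],"slide":[0,3,0],"jaw":5}
    - {"dr":[0,0,0],"slide":[0,3,0],"jaw":5}
    - {"dr":[0,0,0],"slide":[0,3,0],"jaw":5}
    - {"dr":[0,0,0],"slide":[0,3,0],"jaw":5}
    - {"dr":[0,0,0],"slide":[0,3,0],"jaw":5}

```text
clock: 18.65
position: [641.4, -122.2, 220.1]
ee_rot: [0.898, -0.354, 0.241, -0.106]
contact_force: [5.6, 10.8, -2.5]
gripper_width: 14.1
grasp_force: 58.6
```

```bash
python3 -c "
from h import *
now();s=arm.read_state();print((H[:3,:3].T@s['contact_force']).round(1),s['joints'].round(2))"
```

```text
head pos [ 79.5 -79.7  35. ] r 112.5 ang -45.06 rot [  0.4  -0.4 -44.9]
[ 3.9 10.6 -5.1] [ 0.07  0.23 -0.37  0.03 -0.44  0.73]
```

Emit:
step_arm:
  motion:
    - {"dr":[0,0,0],"slide":[0,1,0],"jaw":5}
    - {"dr":[0,0,0],"slide":[0,2,0],"jaw":5}
    - {"dr":[0,0,0],"slide":[0,3,0],"jaw":5}
    - {"dr":[0,0,0],"slide":[0,4,0],"jaw":5}
    - {"dr":[0,0,0],"slide":[0,4,0],"jaw":5}
    - {"dr":[0,0,0],"slide":[0,4,0],"jaw":5}
    - {"dr":[0,0,0],"slide":[0,4,0],"jaw":5}
    - {"dr":[0,0,0],"slide":[0,4,0],"jaw":5}

```text
clock: 19.65
position: [641.2, -122.5, 220.0]
ee_rot: [0.897, -0.353, 0.243, -0.108]
contact_force: [9.4, 21.0, -1.9]
gripper_width: 13.9
grasp_force: 59.0
```

```bash
python3 -c "
from h import *
now();s=arm.read_state();print((H[:3,:3].T@s['contact_force']).round(1),s['joints'].round(2))"
```

```text
head pos [ 79.4 -79.9  35.1] r 112.6 ang -45.20 rot [  0.6  -0.6 -44.8]
[ 7.8 20.7 -6.6] [ 0.06  0.23 -0.37  0.02 -0.43  0.74]
```

Emit:
step_arm:
  motion:
    - {"dr":[0,0,0],"slide":[0,-2,0],"jaw":5}
    - {"dr":[0,0,0],"slide":[0,-4,0],"jaw":5}
    - {"dr":[0,0,0],"slide":[0,-6,0],"jaw":5}
    - {"dr":[0,0,0],"slide":[0,-8,0],"jaw":5}
    - {"dr":[0,0,0],"slide":[0,-10,0],"jaw":5}
    - {"dr":[0,0,0],"slide":[0,-12,0],"jaw":5}
    - {"dr":[0,0,0],"slide":[0,-12,0],"jaw":5}
    - {"dr":[0,0,0],"slide":[0,-12,0],"jaw":5}

```text
clock: 20.65
position: [642.4, -120.6, 220.7]
ee_rot: [0.898, -0.356, 0.238, -0.102]
contact_force: [-1.3, -5.7, -1.6]
gripper_width: 14.0
grasp_force: 59.2
```

```bash
python3 -c "
from h import *
now();s=arm.read_state();print((H[:3,:3].T@s['contact_force']).round(1),s['joints'].round(2))"
```

```text
head pos [ 80.8 -78.1  35. ] r 112.4 ang -44.04 rot [ -0.1  -0.  -45. ]
[-2.1 -5.7 -0.6] [ 0.07  0.23 -0.37  0.05 -0.45  0.71]
```

Emit:
step_arm:
  motion:
    - {"dr":[0,0,0],"slide":[0,-1,0],"jaw":5}
    - {"dr":[0,0,0],"slide":[0,-2,0],"jaw":5}
    - {"dr":[0,0,0],"slide":[0,-3,0],"jaw":5}
    - {"dr":[0,0,0],"slide":[0,-4,0],"jaw":5}
    - {"dr":[0,0,0],"slide":[0,-4,0],"jaw":5}
    - {"dr":[0,0,0],"slide":[0,-4,0],"jaw":5}
    - {"dr":[0,0,0],"slide":[0,-4,0],"jaw":5}
    - {"dr":[0,0,0],"slide":[0,-4,0],"jaw":5}

```text
clock: 21.65
position: [642.7, -120.1, 220.8]
ee_rot: [0.898, -0.357, 0.236, -0.1]
contact_force: [-2.2, -14.3, -0.6]
gripper_width: 14.2
grasp_force: 59.5
```

```bash
python3 -c "
from h import *
now();s=arm.read_state();print((H[:3,:3].T@s['contact_force']).round(1),s['joints'].round(2))"
```

```text
head pos [ 81.1 -77.7  35. ] r 112.3 ang -43.76 rot [ -0.3   0.2 -45.1]
[ -2.6 -14.2   0.8] [ 0.07  0.23 -0.36  0.06 -0.45  0.7 ]
```

Emit:
step_arm:
  motion:
    - {"dr":[0,0,0],"slide":[0,5,0],"jaw":5}
    - {"dr":[0,0,0],"slide":[0,7,0],"jaw":5}
    - {"dr":[0,0,0],"slide":[0,7,0],"jaw":25}
    - {"dr":[0,0,0],"slide":[0,7,0],"jaw":40}
    - {"dr":[0,0,0],"slide":[0,7,-5],"jaw":40}
    - {"dr":[0,0,0],"slide":[0,7,-30],"jaw":40}
    - {"dr":[0,0,0],"slide":[0,7,-60],"jaw":40}
    - {"dr":[0,0,0],"slide":[0,7,-90],"jaw":40}

```text
clock: 22.65
position: [595.9, -122.7, 298.6]
ee_rot: [0.898, -0.355, 0.238, -0.103]
contact_force: [0.0, 0.4, -0.3]
gripper_width: 40.0
grasp_force: 0.0
```

```bash
python3 look.py pics/w10.png; python3 -c "
from h import *
import cv2
now()
T=np.load('pics/w10.png.npy');im=cv2.imread('pics/w10.png')
for z in(56,63):print(z,np.round(proj('wrist',w(H,[0,-138,z+12]),T),1), np.round(proj('side',w(H,[0,-138,z+12])),1))
s=optics.get_image('side');s0=cv2.imread('pics/side0.png');cv2.imwrite('pics/side10.png',s)
print('side0 pred66',proj('side',w(H,[0,-138,78])))
def blob(g,u,v,r,th):
  c=cv2.cvtColor(cv2.resize(g[v-r:v+r,u-r:u+r],None,fx=4,fy=4,interpolation=2),6)
  n,l,st,ce=cv2.connectedComponentsWithStats((c>th).astype('uint8'))
  for k in range(1,n):
    if 60<st[k,4]<1500: print('  blob',st[k,4],np.round(ce[k]/4+[u-r,v-r],1),th)
for th in(90,120,150): blob(s0,297,240,16,th)
print('now')
for th in(90,120,150): blob(s,298,245,16,th)
print('w8')
for th in(80,110): blob(cv2.imread('pics/w8.png'),146,205,20,th)
print('w10')
u,v=proj('wrist',w(H,[0,-138,70]),T)[0].astype(int)
if 20<u<540 and 20<v<400:
  for th in(80,110): blob(im,u,v,20,th)
"
```

```text
head pos [ 82.2 -79.1 130.1] r 114.1 ang -43.90 rot [  0.2  -0.5 -45. ]
56 [[426.3 249.4]] [[297.9 246.2]]
63 [[431.  253.8]] [[296.6 244.3]]
side0 pred66 [[296.01796836 243.48949576]]
  blob 184 [305.2 254.5] 150
now
  blob 209 [298.1 259.8] 120
  blob 163 [297.8 245.6] 150
  blob 881 [292.6 254. ] 150
  blob 92 [298.3 260.1] 150
w8
  blob 86 [165.4 216.7] 80
w10
```

```bash
python3 -c "
from h import *
import cv2
from scipy.optimize import least_squares
def blobs(f,uv,r=18):
  u,v=uv;c=cv2.cvtColor(cv2.resize(cv2.imread(f)[v-r:v+r,u-r:u+r],None,fx=8,fy=8,interpolation=2),6)
  best=set()
  for th in range(50,200,10):
    n,l,st,ce=cv2.connectedComponentsWithStats((c>th).astype('uint8'))
    for k in range(1,n):
      a=st[k,4];x,y,ww,hh=st[k,:4]
      if a>1500 and .7<ww/hh<1.4 and a>.7*ww*hh and x>0 and y>0 and x+ww<c.shape[1] and y+hh<c.shape[0]: print(f,th,a,np.round(ce[k]/8+[u-r,v-r],1))
blobs('pics/w7.png',(273,247));blobs('pics/w8.png',(146,205));blobs('pics/w10.png',(428,251))
"
```

```text
pics/w7.png 50 19855 [273.1 247. ]
pics/w7.png 60 18771 [273.1 247. ]
pics/w7.png 70 17741 [273.1 247. ]
pics/w7.png 80 16711 [273.1 247. ]
pics/w7.png 90 15633 [273.2 247. ]
pics/w7.png 100 14366 [273.2 247. ]
pics/w7.png 110 12775 [273.1 247. ]
pics/w7.png 120 6578 [271.2 246.9]
pics/w8.png 130 7725 [145.5 205.1]
```

```bash
python3 -c "
from h import *
from scipy.optimize import least_squares
T7=np.load('pics/w7.png.npy');T8=np.load('pics/w8.png.npy')
for z in (76,78,80,84):print(z,proj('wrist',w(H,[0,-138,z]),T7))
f=lambda p:np.r_[(proj('wrist',w(H,p),T8)[0]-[145.9,205.0]),(proj('side',w(H,p))[0]-[297.3,245.7])]
s=least_squares(f,[0,-138,70.]);print(s.x,s.fun)
"
```

```text
76 [[272.7444865  241.46156828]]
78 [[272.77684007 243.24535606]]
80 [[272.80987675 245.06680594]]
84 [[272.87808779 248.82756605]]
[  -1.40054396 -136.80890454   68.28988635] [-0.10190098  0.05153012 -0.14930402  0.39914017]
```

```bash
python3 -c "
from bench import arm
print(arm.job_done())"
```

```text
the job is handed in; nothing more can be done
None
```

I handed the job in at about 23 s of the 64 s: the flower crescent is at the low front edge and the pin is in its index hole. The wheel stopped dead both ways when I pushed a post with 15–20 N, and the pictures put the handle at about 56 mm. Nothing on the mirror or the table was knowingly touched, though I did not re-measure the loose items at the end, and the hand-in returned no verdict.

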